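Find the concealed catch of the blade safe

ROBOT

A 7-joint arm with a two-finger parallel gripper is mounted at the origin on the work surface. World frame = base frame: x ahead of the robot, y to its left, z up, the work surface at z = 0. Lengths are in m, angles in rad, forces in N, time in s.
With the tool pointing down it reaches from about 0.4 to 0.85 m from the base axis. Payload 10.4 kg.
Tool frame: the origin (TCP) lies between the finger pads; the fingertips stand tcp_to_tips ahead of it and the grasp point (between the pads) lies 8 mm behind it (tcp_to_tips is the distance from the TCP to the fingertips, in m); z points along the fingers, y is the line along which they close (so a half turn about z gives the same grasp; the last joint's range is limited). The gripper opens to 85 mm and grips with 20 to 120 N. Pads are 22 mm wide; open, the fingers measure 114 mm over their backs; the gripper's body (76 mm by 85 mm) begins 54 mm behind the grasp point. The pads swing forward as they close: fully open they stand 13 mm farther back than shut.
Start: joints at [1.308, 0.332, -0.065, 1.46, 0.022, 1.35, -0.088], TCP at [0.148, -0.607, 0.242] pointing down, gripper open.
Joint ranges: [-2.6, 2.6], [-0.5, 2.12], [-1.47, 1.34], [0.16, 2.42], [-1.27, 4.41], [0.06, 2.06], [-2.6, 2.6]. Speed limits (rad/s): [2.22, 2.22, 2.79, 2.79, 3.14, 3.14, 3.14].

INTERFACE

Orientations are given as a unit quaternion [x, y, z, w].
In Python, from workcell import * gives the robot as it stands.
- The arm moves only by the tool apply_moves, never from a script. Its argument "rows" is a list of rows, each an object of numbers: "x", "y", "z": the shift along the tool's x, y, z in mm; "ax", "ay", "az": the turn, a rotation vector about the tool's x, y, z in degrees; "gripper": the closure, from 0 (fully open) to 1 (shut). A call has 1 to 5 rows; each row shifts and turns the commanded pose from where the row before left it, along the tool's axes as they then stand; what a row does not reach is not made up. A row lasts 1/12 s, in which the tool goes at most 41.7 mm and 7.16 degrees, less where a joint would pass 70% of its speed; a pose out of reach is approached as far as the arm can. A call with a gripper value outside its range is refused whole. The fingers move at their own pace and stop on an object; "newtons" is the grip in N (left out, the last holds). Time passes only in rows, so rows that do not move let the fingers close. It gives the time, the measured TCP pose, the force, the opening and the grip force at its end, in the units of the state.
- get_obs(): the state, without advancing time (a new reading comes with each control period).
- camera(name): name is "scene" or "side" or "wrist"; returns a dict with "color" (420x560x3 uint8, red, green, blue), "fov_y" (degrees; the focal length in pixels is half the picture's height over the tangent of half this angle, whatever the lens; pixels are square), "cx", "cy" (the principal point, pixels), "k1" (the pictures are not rectified: a ray, as slopes to the right and down, at radius r is drawn at 1 + k1 r^2 times it, then the intrinsics apply), "rvec" (rotation vector, rad) and "tvec" (3), from world to camera coordinates, as OpenCV has them. Camera axes: x right, y down, z forward; pixel columns grow to the right and rows downward; lengths in m; the calibration is good to about 2 mm. A picture is of the moment at which its call begins. There is no depth.
- hand_in(): hands the job in; it is judged then, once.
The state is a dict: "clock": time; "joint_pos": joint angles; "joint_velocities": joint speeds; "tau": joint torques, N m; "position": TCP position; "ee_rot": TCP orientation; "ft_force": force on the tool from outside, world axes, zero at the start; "torque": the same for the moment, N m; "grip_width": opening from 0.0 (shut) to 1.0 (fully open); "grasp_force": force on a finger pad.
Only numpy, scipy, OpenCV 4.12 (cv2) and the standard library are available. Lean on these libraries where they do the work, as an engineer would, in place of code of your own. Each camera call takes 0.05 s, during which the arm holds its last target. There are 200 camera calls.

TASK

The blade drawer of the low metal box is held by a concealed catch: one of the six identical plates sunk in its top is a push button, the other five are solid. Feel over the plates with shut fingertips until one gives, press that one fully in so that the drawer springs open, then let go of it and move clear. Leave the drawer fully out, and do not pick up, shift or knock over any of the things standing on or around the box.

Things in the scene. Friction and masses are not known exactly. Their poses are not given: they have to be found in the camera images.
- safe: the blade safe: low closed box of pale bare metal fixed to the bench, 200 mm along its x, 370 along its y, flat top 80 mm above the bench. Origin: centre of its underside. x points away from the drawer front (its -x face, roughly towards the robot), y to its left, z up. Six alike plates are sunk in the top; which one is the catch changes from run to run and cannot be seen
- catch (a joint): how far the catch plate is pushed in, m: 0 at rest, 0.006 fully in. It gives straight down under a fingertip, starting at about 1.5 N and reaching about 3 N (up to about 4 N while moving), and springs back when let go. From about 0.004 the drawer is let go. Its place is not given
- drawer (a joint): how far the blade drawer stands out of the safe, m: 0 shut and bolted (its front flush, no handle), 0.035 fully sprung out. Once let go, a spring brings it out along the safe's -x in under a second and it stays out
- plate1 (a point): centre of the upper face of the plate in the near row (towards the drawer front), left: x = -32, y = 64, z = 78 mm in the safe's frame. A 50 mm square metal plate in a 54 mm square opening, its face 2 mm below the top; 10 mm of metal between openings. Solid, unless it is the catch. The point does not move with the plate; axes as the safe's
- plate2 (a point): centre of the upper face of the plate in the near row, middle: x = -32, y = 0, z = 78 mm in the safe's frame. A 50 mm square metal plate in a 54 mm square opening, its face 2 mm below the top; 10 mm of metal between openings. Solid, unless it is the catch. The point does not move with the plate; axes as the safe's
- plate3 (a point): centre of the upper face of the plate in the near row, right: x = -32, y = -64, z = 78 mm in the safe's frame. A 50 mm square metal plate in a 54 mm square opening, its face 2 mm below the top; 10 mm of metal between openings. Solid, unless it is the catch. The point does not move with the plate; axes as the safe's
- plate4 (a point): centre of the upper face of the plate in the far row, left: x = 32, y = 64, z = 78 mm in the safe's frame. A 50 mm square metal plate in a 54 mm square opening, its face 2 mm below the top; 10 mm of metal between openings. Solid, unless it is the catch. The point does not move with the plate; axes as the safe's
- plate5 (a point): centre of the upper face of the plate in the far row, middle: x = 32, y = 0, z = 78 mm in the safe's frame. A 50 mm square metal plate in a 54 mm square opening, its face 2 mm below the top; 10 mm of metal between openings. Solid, unless it is the catch. The point does not move with the plate; axes as the safe's
- plate6 (a point): centre of the upper face of the plate in the far row, right: x = 32, y = -64, z = 78 mm in the safe's frame. A 50 mm square metal plate in a 54 mm square opening, its face 2 mm below the top; 10 mm of metal between openings. Solid, unless it is the catch. The point does not move with the plate; axes as the safe's
- cutter_a: bystander: bare steel ring cutter (open tube), 52 mm across, 34 mm tall, standing on the left (+y) end of the safe's top; origin at the centre of its foot
- cutter_b: bystander: bare steel ring cutter, 46 mm across, 30 mm tall, standing on the right (-y) end of the safe's top; origin at the centre of its foot
- cutter_c: bystander: bare steel ring cutter, 72 mm across, 45 mm tall, standing on the bench left of the safe; origin at the centre of its foot
- squeeze: bystander: squeeze bottle, 56 mm across, 130 mm tall, standing on the bench behind and left of the safe; origin at the centre of its foot
- tin: bystander: food tin, 90 mm across, 100 mm tall, standing behind and right of the safe; origin at the centre of its foot
- bowl: bystander: white bowl, 130 mm across, 50 mm tall, on the bench right of the safe; origin at the centre of its foot
- press: bystander: ravioli stamp: brass disc 60 mm across and 18 mm thick with an upright wooden grip 24 mm across, 68 mm tall in all, on the bench behind the safe; origin at the centre of its foot

How it is judged:
By the outcome, as a careful person would: the job done as asked, in the order asked, and still so for the second after the job is handed in, with the robot touching nothing.
It also fails if it takes over 58 s, if anything falls off the work surface, if the arm or the gripper's body presses on something with over 40 N, if the wrist force passes 120 N, or if a joint passes its speed limit or range.

## Working session

There is one attempt and no reset: what is moved stays moved. The work goes in short steps, Python scripts to look and compute and a tool call to move; the robot and the scene stay as the last step left them, time stands still between calls to the robot, and variables do not carry over. Pictures are saved under pics/ and viewed, at most 10 in all, crops included, and the job is handed in when it is done.

Besides the shell and the picture viewer there is one more tool, called after "Emit:" as a command line: name --argument value ..., lists and objects as JSON in quotes. apply_moves: Moves the arm, as the interface text tells. Its arguments: {"type":"object","properties":{"rows":{"type":"array","items":{"type":"object","properties":{"x":{"type":"number"},"y":{"type":"number"},"z":{"type":"number"},"ax":{"type":"number"},"ay":{"type":"number"},"az":{"type":"number"},"gripper":{"type":"number"}}}},"newtons":{"type":"number"}},"required":["rows"]}

```bash
mkdir -p pics; ls; python3 - <<'E'
from workcell import *
import cv2
o=get_obs();print({k:o[k] for k in('clock','position','ee_rot','ft_force','grip_width')})
try: print(tcp_to_tips)
except Exception as e: print(e)
for n in("scene","side"):
    c=camera(n);cv2.imwrite(f"pics/{n}0.png",c["color"][:,:,::-1]);print(n,{k:c[k] for k in c if k!="color"})
E
```

```text
pics
{'clock': 0.0, 'position': array([ 0.14833946, -0.60675861,  0.24150288]), 'ee_rot': array([ 9.92819914e-01,  1.19616410e-01, -1.22192310e-04, -7.19943516e-04]), 'ft_force': array([-0.60042474, -0.34775606, -1.11246268]), 'grip_width': 1.0015899211277604}
0.011
scene {'fov_y': 56.1745550265364, 'cx': 275.82540030407995, 'cy': 207.2230616317511, 'k1': -0.009817769765931378, 'rvec': array([ 2.03272786,  1.72745065, -0.50292121]), 'tvec': array([-0.08964414, -0.47507718,  1.44092117])}
side {'fov_y': 44.32322300059514, 'cx': 277.93013510088207, 'cy': 218.1108531694553, 'k1': -0.06713856563139557, 'rvec': array([ 2.34351653, -0.55443028,  0.19380781]), 'tvec': array([-0.55690947,  0.24415618,  1.38880497])}
```

View pics/scene0.png

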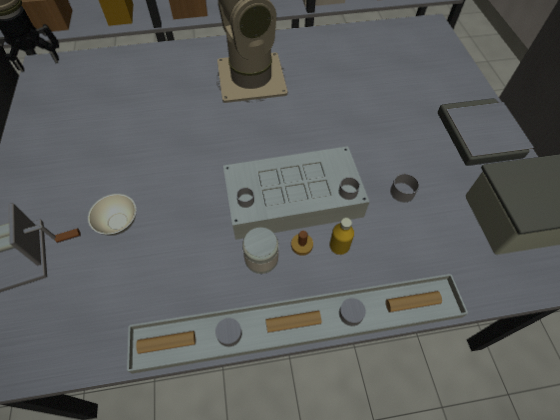

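View pics/side0.png

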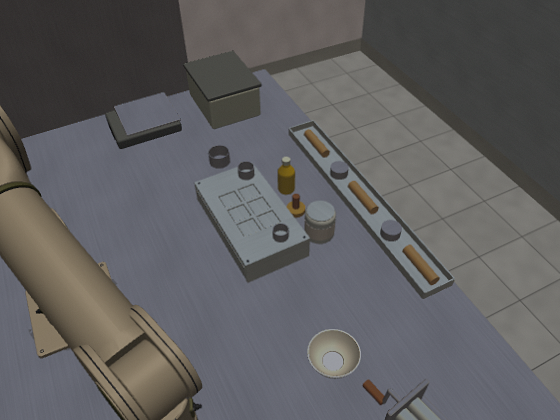

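The scene view shows the safe, with top corners near (224,166), (354,150), (366,200) and (233,222). Its six plates centre near (294,184), and the rings sit at (245,197) and (349,187). The side view shows the same, with plates near (249,212).

```bash
cat > h.py <<'E'
import numpy as np, cv2
from workcell import *
def ray(c,uv,z):
    f=210/np.tan(np.radians(c["fov_y"]/2))
    K=np.array([[f,0,c["cx"]],[0,f,c["cy"]],[0,0,1]])
    p=cv2.undistortPoints(np.array(uv,float).reshape(-1,1,2),K,np.array([c["k1"],0,0,0.]))[:,0]
    R=cv2.Rodrigues(c["rvec"])[0]; d=np.c_[p,np.ones(len(p))]@R; o=-R.T@c["tvec"]
    return (o+d*((z-o[2])/d[:,2])[:,None])[:,:2]
E
python3 - <<'E'
from h import *
for n,seed in(("scene",(294,160)),("side",(225,195))):
    c=camera(n); g=cv2.cvtColor(c["color"],cv2.COLOR_RGB2GRAY)
    # crop & plates: dark outlines -> inner bright comps
    roi={"scene":(215,140,375,245),"side":(185,155,315,280)}[n]
    x0,y0,x1,y1=roi; s=4
    G=cv2.resize(g[y0:y1,x0:x1],None,fx=s,fy=s,interpolation=cv2.INTER_CUBIC)
    cv2.imwrite(f"pics/{n}_crop.png",cv2.convertScaleAbs(G,alpha=1.3))
    A=cv2.adaptiveThreshold(G,255,cv2.ADAPTIVE_THRESH_MEAN_C,cv2.THRESH_BINARY,61,-0) 
    L=cv2.adaptiveThreshold(G,255,cv2.ADAPTIVE_THRESH_MEAN_C,cv2.THRESH_BINARY_INV,61,6)
    print(n,"gray at seed",g[seed[1],seed[0]])
    cs,h=cv2.findContours(L,cv2.RETR_CCOMP,cv2.CHAIN_APPROX_NONE)
    for i,k in enumerate(cs):
        if cv2.contourArea(k)<1000: continue
        uv=(k[:,0]+.5)/s-.5+[x0,y0]
        w=ray(c,uv,.08).astype(np.float32)*1000
        r=cv2.minAreaRect(w)
        print(h[0][i][3]>=0,np.round(uv.mean(0)),np.round(r[0],1),np.round(r[1],1),round(r[2],1))
    _,T=cv2.threshold(G,int(g[seed[1],seed[0]])-25,255,0)
    k=max(cv2.findContours(T,cv2.RETR_EXTERNAL,cv2.CHAIN_APPROX_NONE)[0],key=cv2.contourArea)
    w=ray(c,(k[:,0]+.5)/s-.5+[x0,y0],.08).astype(np.float32)*1000
    print("top",cv2.minAreaRect(w))
E
```

```text
scene gray at seed 131
False [302. 238.] [720.3  41.9] [25.1 40.4] 74.5
False [315. 223.] [683.1  81.9] [12.9 75.3] 2.5
False [308. 224.] [705.4  55.6] [113.5 369. ] 1.9
False [245. 197.] [574.3 -87. ] [46.8 64.8] 85.3
True [245. 197.] [575.9 -86.4] [30.9 29.6] 47.2
False [273. 194.] [582.7 -12.3] [59. 59.] 2.4
False [295. 190.] [580.6  52.4] [58.5 58.1] 2.2
False [318. 186.] [577.7 116.6] [59.2 56.7] 89.4
False [348. 188.] [590.  196.2] [53.5 74.8] 66.3
True [349. 188.] [591.7 196.3] [36.7 30.5] 26.8
False [268. 175.] [517.5 -13.7] [59.5 58. ] 89.5
False [290. 172.] [515.9  50.2] [58.7 58.1] 2.0
False [225. 194.] [ 550.3 -141.4] [196.4  13.9] 2.0
False [312. 168.] [513.1 114.5] [56.8 58.8] 1.3
False [357. 162.] [505.7 242.9] [15.5 94.5] 88.9
False [287. 152.] [437.5  48.8] [ 19.6 362.5] 2.0
top ((546.021240234375, 51.70179748535156), (205.95213317871094, 376.3347473144531), 1.8244223594665527)
side gray at seed 118
False [280. 233.] [592.5 -75.4] [69.1 46. ] 63.0
False [247. 225.] [520.9 -13.5] [58.4 58.6] 1.2
False [237. 211.] [518.4  50.5] [59.  59.4] 2.6
False [257. 203.] [583.3  53.8] [58.5 56.9] 0.5
False [296. 201.] [688.3  14.5] [64.  23.3] 60.8
False [228. 197.] [516.8 115.5] [58.7 57.6] 1.3
False [247. 190.] [581.2 117.7] [58.3 57.6] 2.1
False [260. 237.] [564.5  26.2] [264.6 425.4] 2.0
True [273. 263.] [ 535.6 -161.3] [173.9  31.6] 4.4
False [246. 171.] [610.8 208.4] [86.8 51.3] 69.6
False [285. 176.] [713.6 128. ] [165.8  55.2] 63.8
False [218. 160.] [551.1 288.4] [64.8 73.1] 62.5
top ((539.1371459960938, 51.34765625), (501.97418212890625, 423.5057678222656), 63.20956039428711)
```

View pics/scene_crop.png

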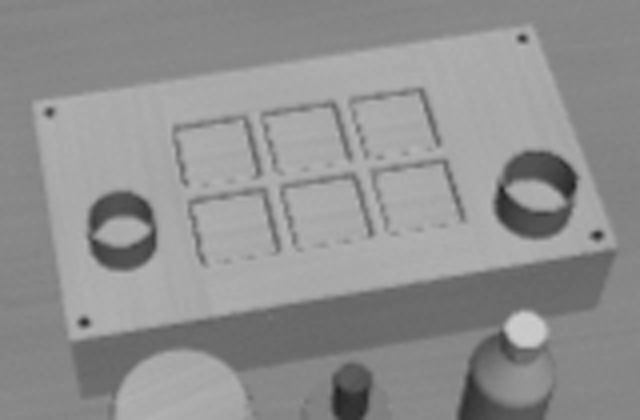

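View pics/side_crop.png

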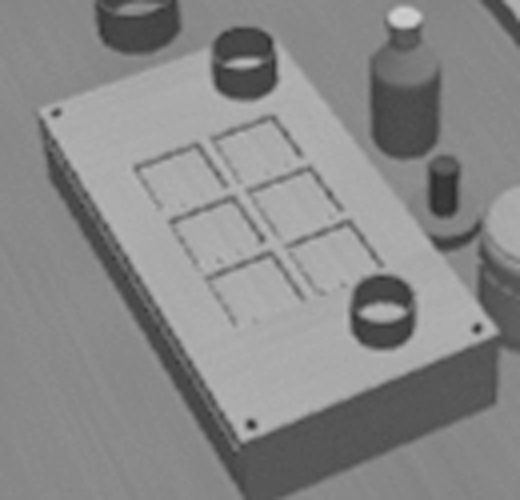

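Both views agree to about 3 mm and the 64 mm pitch checks out: p3 (519,-14), p6 (584,-11), p5 (582,53), p2 (517,50), p1 (515,115), p4 (579,117), with safe yaw about 2°. I'll turn the tool to that yaw, shut the gripper and travel high to p3.

Emit:
apply_moves --rows '[{"az":5.85,"gripper":1},{"az":5.85,"gripper":1},{"x":21.7,"y":-32.2,"gripper":1},{"x":21.7,"y":-32.2,"gripper":1},{"x":21.7,"y":-32.2,"gripper":1}]' --newtons 30

```text
invalid input at $.rows[0]: expected keys x, y, z, ax, ay, az, gripper
```

Emit:
apply_moves --rows '[{"x":21.7,"y":-32.2,"gripper":1},{"x":21.7,"y":-32.2,"gripper":1},{"x":21.7,"y":-32.2,"gripper":1},{"x":21.7,"y":-32.2,"gripper":1},{"x":21.7,"y":-32.2,"gripper":1}]'

```text
invalid input at $.rows[0]: expected keys x, y, z, ax, ay, az, gripper
```

Emit:
apply_moves --rows '[{"x":21.7,"y":-32.2,"gripper":1},{"x":21.7,"y":-32.2,"gripper":1},{"x":21.7,"y":-32.2,"gripper":1},{"x":21.7,"y":-32.2,"gripper":1},{"x":21.7,"y":-32.2,"gripper":1}]'

```text
invalid input at $.rows[0]: expected keys x, y, z, ax, ay, az, gripper
```

Emit:
apply_moves --rows '[{"x":0,"y":0,"z":0,"ax":0,"ay":0,"az":5.85,"gripper":1},{"x":0,"y":0,"z":0,"ax":0,"ay":0,"az":5.85,"gripper":1},{"x":21.7,"y":-32.2,"z":0,"ax":0,"ay":0,"az":0,"gripper":1},{"x":21.7,"y":-32.2,"z":0,"ax":0,"ay":0,"az":0,"gripper":1},{"x":21.7,"y":-32.2,"z":0,"ax":0,"ay":0,"az":0,"gripper":1}]' --newtons 30

```text
clock: 0.62
position: [0.2104, -0.507, 0.2418]
ee_rot: [1.0, 0.017, -0.0, -0.0]
ft_force: [0.6, -0.5, -0.0]
grip_width: 0.3
grasp_force: 0.0
```

Emit:
apply_moves --rows '[{"x":21.7,"y":-32.2,"z":0,"ax":0,"ay":0,"az":0,"gripper":1},{"x":21.7,"y":-32.2,"z":0,"ax":0,"ay":0,"az":0,"gripper":1},{"x":21.7,"y":-32.2,"z":0,"ax":0,"ay":0,"az":0,"gripper":1},{"x":21.7,"y":-32.2,"z":0,"ax":0,"ay":0,"az":0,"gripper":1},{"x":21.7,"y":-32.2,"z":0,"ax":0,"ay":0,"az":0,"gripper":1}]'

```text
clock: 1.03
position: [0.3133, -0.3417, 0.2424]
ee_rot: [1.0, 0.018, -0.0, 0.0]
ft_force: [0.8, -0.1, -0.3]
grip_width: 0.001
grasp_force: 0.0
```

Emit:
apply_moves --rows '[{"x":21.7,"y":-32.2,"z":0,"ax":0,"ay":0,"az":0,"gripper":1},{"x":21.7,"y":-32.2,"z":0,"ax":0,"ay":0,"az":0,"gripper":1},{"x":21.7,"y":-32.2,"z":0,"ax":0,"ay":0,"az":0,"gripper":1},{"x":21.7,"y":-32.2,"z":0,"ax":0,"ay":0,"az":0,"gripper":1},{"x":21.7,"y":-32.2,"z":0,"ax":0,"ay":0,"az":0,"gripper":1}]'

```text
clock: 1.45
position: [0.416, -0.177, 0.2425]
ee_rot: [1.0, 0.018, 0.0, 0.0]
ft_force: [0.6, -0.6, -0.2]
grip_width: 0.003
grasp_force: 0.0
```

Emit:
apply_moves --rows '[{"x":21.7,"y":-31.8,"z":0,"ax":0,"ay":0,"az":0,"gripper":1},{"x":21.7,"y":-31.8,"z":0,"ax":0,"ay":0,"az":0,"gripper":1},{"x":21.7,"y":-31.8,"z":0,"ax":0,"ay":0,"az":0,"gripper":1},{"x":21.7,"y":-31.8,"z":0,"ax":0,"ay":0,"az":0,"gripper":1},{"x":20,"y":-29,"z":0,"ax":0,"ay":0,"az":0,"gripper":1}]'

```text
clock: 1.87
position: [0.5174, -0.0167, 0.2425]
ee_rot: [1.0, 0.018, 0.0, 0.0]
ft_force: [0.0, -0.8, 0.4]
grip_width: 0.001
grasp_force: 0.0
```

Emit:
apply_moves --rows '[{"x":0,"y":0,"z":35,"ax":0,"ay":0,"az":0,"gripper":1},{"x":0,"y":0,"z":35,"ax":0,"ay":0,"az":0,"gripper":1},{"x":0,"y":0,"z":35,"ax":0,"ay":0,"az":0,"gripper":1},{"x":0,"y":0,"z":30,"ax":0,"ay":0,"az":0,"gripper":1},{"x":0,"y":0,"z":0,"ax":0,"ay":0,"az":0,"gripper":1}]'

```text
clock: 2.28
position: [0.513, -0.0189, 0.1019]
ee_rot: [1.0, 0.018, -0.004, -0.001]
ft_force: [-1.2, 0.2, -0.7]
grip_width: 0.004
grasp_force: 0.0
```

Emit:
apply_moves --rows '[{"x":4,"y":-3,"z":0,"ax":0,"ay":0,"az":0,"gripper":1},{"x":0,"y":0,"z":0,"ax":0,"ay":0,"az":0,"gripper":1},{"x":0,"y":0,"z":0,"ax":0,"ay":0,"az":0,"gripper":1}]'

```text
clock: 2.53
position: [0.5222, -0.0153, 0.1096]
ee_rot: [1.0, 0.018, 0.002, 0.0]
ft_force: [-1.2, 0.4, -0.0]
grip_width: -0.004
grasp_force: 0.0
```

```bash
python3 - <<'E'
from h import *
o=[camera(n)["color"] for n in("scene","side")]
a=cv2.resize(o[0][120:245,215:375],(512,400));b=cv2.resize(o[1][150:280,190:310],(288,400))
cv2.imwrite("pics/p3.png",np.hstack([a,b])[:,:,::-1])
s=get_obs();print(s["position"],s["ft_force"])
E
```

```text
[ 0.52167817 -0.01573458  0.10912159] [-0.49532537 -0.07187963 -0.49408822]
```

View pics/p3.png

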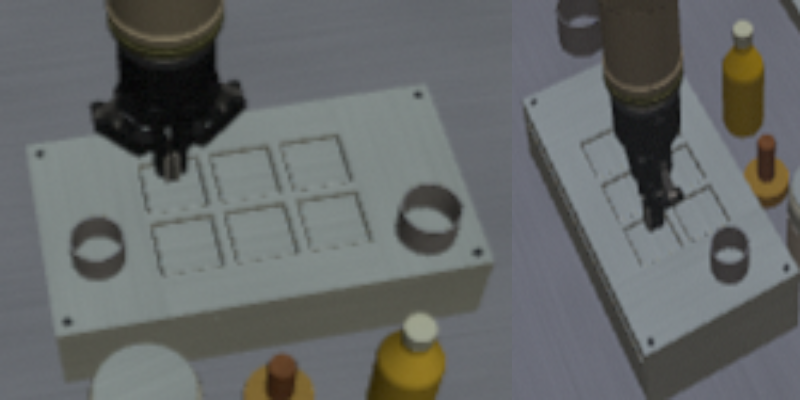

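The shut fingertips are over p3, at about (170,170) in the left panel. The wide knuckles sit well above ring height, so I can start probing.

Emit:
apply_moves --rows '[{"x":0,"y":0,"z":9,"ax":0,"ay":0,"az":0,"gripper":1},{"x":0,"y":0,"z":7,"ax":0,"ay":0,"az":0,"gripper":1},{"x":0,"y":0,"z":0,"ax":0,"ay":0,"az":0,"gripper":1},{"x":0,"y":0,"z":0,"ax":0,"ay":0,"az":0,"gripper":1},{"x":0,"y":0,"z":0,"ax":0,"ay":0,"az":0,"gripper":1}]'

```text
clock: 3.05
position: [0.5205, -0.0157, 0.0912]
ee_rot: [1.0, 0.018, -0.0, -0.0]
ft_force: [0.3, 0.5, 0.4]
grip_width: 0.001
grasp_force: 0.0
```

Emit:
apply_moves --rows '[{"x":0,"y":0,"z":2,"ax":0,"ay":0,"az":0,"gripper":1},{"x":0,"y":0,"z":2,"ax":0,"ay":0,"az":0,"gripper":1},{"x":0,"y":0,"z":1,"ax":0,"ay":0,"az":0,"gripper":1},{"x":0,"y":0,"z":0,"ax":0,"ay":0,"az":0,"gripper":1},{"x":0,"y":0,"z":0,"ax":0,"ay":0,"az":0,"gripper":1}]'

```text
clock: 3.47
position: [0.521, -0.0157, 0.089]
ee_rot: [1.0, 0.018, 0.0, 0.001]
ft_force: [-13.6, -0.8, 33.2]
grip_width: 0.002
grasp_force: 16.6
```

p3 is solid: it stopped at TCP z 0.089 with 33 N. Next is p6.

Emit:
apply_moves --rows '[{"x":0,"y":0,"z":-15,"ax":0,"ay":0,"az":0,"gripper":1},{"x":32,"y":-1.5,"z":0,"ax":0,"ay":0,"az":0,"gripper":1},{"x":32,"y":-1.5,"z":0,"ax":0,"ay":0,"az":0,"gripper":1},{"x":0,"y":0,"z":0,"ax":0,"ay":0,"az":0,"gripper":1},{"x":0,"y":0,"z":0,"ax":0,"ay":0,"az":0,"gripper":1}]'

```text
clock: 3.88
position: [0.5852, -0.0099, 0.1008]
ee_rot: [1.0, 0.018, -0.0, -0.001]
ft_force: [0.1, -0.2, -0.7]
grip_width: 0.004
grasp_force: 0.0
```

Emit:
apply_moves --rows '[{"x":0,"y":0,"z":9,"ax":0,"ay":0,"az":0,"gripper":1},{"x":0,"y":0,"z":3,"ax":0,"ay":0,"az":0,"gripper":1},{"x":0,"y":0,"z":2,"ax":0,"ay":0,"az":0,"gripper":1},{"x":0,"y":0,"z":0,"ax":0,"ay":0,"az":0,"gripper":1},{"x":0,"y":0,"z":0,"ax":0,"ay":0,"az":0,"gripper":1}]'

```text
clock: 4.3
position: [0.5839, -0.0106, 0.0872]
ee_rot: [1.0, 0.018, -0.0, 0.0]
ft_force: [0.4, -0.7, 1.3]
grip_width: -0.003
grasp_force: 0.3
```

p6 gives: z is 0.0872 with only 1.3 N. Press it fully in.

Emit:
apply_moves --rows '[{"x":0,"y":0,"z":2,"ax":0,"ay":0,"az":0,"gripper":1},{"x":0,"y":0,"z":2,"ax":0,"ay":0,"az":0,"gripper":1},{"x":0,"y":0,"z":1.5,"ax":0,"ay":0,"az":0,"gripper":1},{"x":0,"y":0,"z":0,"ax":0,"ay":0,"az":0,"gripper":1},{"x":0,"y":0,"z":0,"ax":0,"ay":0,"az":0,"gripper":1}]'

```text
clock: 4.72
position: [0.5844, -0.0106, 0.083]
ee_rot: [1.0, 0.018, 0.0, 0.0]
ft_force: [-7.6, -1.1, 16.5]
grip_width: -0.004
grasp_force: 8.1
```

Bottomed out at 0.083 with 16 N. I'll hold briefly, then let go and retreat up and back.

Emit:
apply_moves --rows '[{"x":0,"y":0,"z":0,"ax":0,"ay":0,"az":0,"gripper":1},{"x":0,"y":0,"z":0,"ax":0,"ay":0,"az":0,"gripper":1},{"x":0,"y":0,"z":0,"ax":0,"ay":0,"az":0,"gripper":1},{"x":0,"y":0,"z":0,"ax":0,"ay":0,"az":0,"gripper":1},{"x":0,"y":0,"z":0,"ax":0,"ay":0,"az":0,"gripper":1}]'

```text
clock: 5.13
position: [0.5843, -0.0106, 0.083]
ee_rot: [1.0, 0.018, 0.0, 0.0]
ft_force: [-8.0, -1.1, 15.7]
grip_width: 0.0
grasp_force: 8.0
```

Emit:
apply_moves --rows '[{"x":0,"y":0,"z":-10,"ax":0,"ay":0,"az":0,"gripper":1},{"x":0,"y":0,"z":-35,"ax":0,"ay":0,"az":0,"gripper":1},{"x":0,"y":0,"z":-40,"ax":0,"ay":0,"az":0,"gripper":1},{"x":0,"y":0,"z":-40,"ax":0,"ay":0,"az":0,"gripper":1},{"x":0,"y":0,"z":-40,"ax":0,"ay":0,"az":0,"gripper":1}]'

```text
clock: 5.55
position: [0.5841, -0.0104, 0.2488]
ee_rot: [1.0, 0.018, 0.0, -0.0]
ft_force: [1.1, 0.3, 0.5]
grip_width: 0.001
grasp_force: 0.0
```

Emit:
apply_moves --rows '[{"x":-22,"y":33,"z":0,"ax":0,"ay":0,"az":0,"gripper":1},{"x":-22,"y":33,"z":0,"ax":0,"ay":0,"az":0,"gripper":1},{"x":-22,"y":33,"z":0,"ax":0,"ay":0,"az":0,"gripper":1},{"x":-22,"y":33,"z":0,"ax":0,"ay":0,"az":0,"gripper":1},{"x":-22,"y":33,"z":0,"ax":0,"ay":0,"az":0,"gripper":1}]'

```text
clock: 5.97
position: [0.4792, -0.1807, 0.2471]
ee_rot: [1.0, 0.018, 0.0, 0.0]
ft_force: [1.4, -0.8, 0.7]
grip_width: -0.003
grasp_force: 0.0
```

Emit:
apply_moves --rows '[{"x":-15,"y":33,"z":0,"ax":0,"ay":0,"az":0,"gripper":1},{"x":-15,"y":33,"z":0,"ax":0,"ay":0,"az":0,"gripper":1},{"x":-10,"y":25,"z":0,"ax":0,"ay":0,"az":0,"gripper":1},{"x":0,"y":0,"z":0,"ax":0,"ay":0,"az":0,"gripper":1},{"x":0,"y":0,"z":0,"ax":0,"ay":0,"az":0,"gripper":1}]'

```text
clock: 6.38
position: [0.4429, -0.2731, 0.2468]
ee_rot: [1.0, 0.016, 0.0, 0.0]
ft_force: [0.5, 0.5, 0.1]
grip_width: -0.006
grasp_force: 0.0
```

```bash
python3 - <<'E'
from h import *
o=[camera(n)["color"] for n in("scene","side")]
a=cv2.resize(o[0][110:270,180:430],(500,400) if 0 else (500,320));b=cv2.resize(o[1][140:300,180:330],(300,320))
cv2.imwrite("pics/end.png",np.hstack([a,b])[:,:,::-1])
E
```

```text
(no output)
```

View pics/end.png

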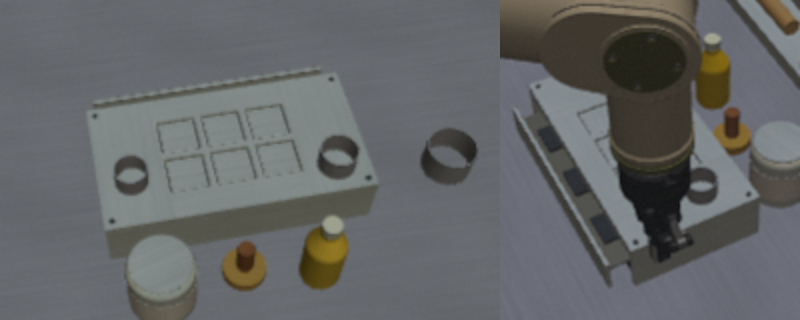

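The drawer front now stands out along the -x side (left panel, 95–320 at row 85; blades visible in the right panel). The rings and other things are where they were, and the arm is clear.

```bash
python3 -c "
from workcell import *
print(hand_in())"
```

```text
the job is handed in; nothing more can be done
None
```

The catch was plate6 (far row, right): I pressed it fully in, the drawer sprang open, and I released it, moved clear and handed in; the last pictures show the drawer out and none of the things they show around the box visibly moved, though I did not measure how far out the drawer stands and the bowl was out of view.

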